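Try the specimen case lid, free its catch if it is caught, and hold it open

TASK

I need to get into the blue specimen case, but its worn catch sometimes holds and sometimes misses. Take the steel bar handle and tug the lid before you touch the catch; if the lid is caught, slide the red thumb piece all the way to its outer end, then lift the lid by its handle to about 60 degrees and keep holding it open, still, since it falls shut by itself: the program finishes while holding it. Do not knock over or shift the vial, the brown bottle or the spare knob.

Things in the scene. Friction and masses are not known exactly. Their poses are not given: they have to be found in the camera images.
- case: Blue specimen case, 130 (x) x 180 (y) x 50 mm high without its lid, fixed to the bench. Origin: centre of its underside; z up, -x is its front (the robot's side), +y its left. An aluminium lid with a clear window lies on it (top at 59 mm), hinged along the rear top edge. On the right half of the front stands a grey bolt housing, 42 x 66 x 45 mm high (case frame x -107 to -65, y -86 to -20 mm). It turns up to 0.4 rad either way from square to the robot.
- lid (a joint): Opening angle of the lid in rad: 0 shut, grows as the front edge rises, stop at 1.3. It takes under 3 N at the bar to lift it, and it falls shut from every angle when let go. If the hidden bolt has caught, the lid rises only about 0.02 rad (bar 3.5 mm) and then stops hard (it stands any pull up to 25 N); if the bolt has missed, it just opens. Which of the two cannot be seen and is not reported: the thumb piece stands the same in both cases.
- bar (a point): Centre of the lid's handle: a round steel bar of 10 mm diameter, 60 mm long, along the case's y, on two cranked 8 mm arms at its ends. With the lid shut it lies at (-110, 35, 85) mm in the case frame, 45 mm ahead of the lid's front edge and 26 mm above the lid's top, with nothing under it; it moves with the lid on a radius of 178 mm about the hinge. A round bar can turn between the fingers that hold it, so they need not tilt with the lid.
- hinge (a point): Point on the lid's hinge axis, level with the middle of the bar: at (65, 35, 50) mm in the case frame. The axis runs along the case's y.
- catch (a joint): Travel of the red thumb piece in m: starts at 0 to 0.004, grows as it slides along the case's -y (outward, to the case's right), stop at 0.018. The bolt is clear of the lid from 0.014 on, whatever its state. Sliding takes about 2 N; it stays where it is left. It carries the hidden bolt.
- thumb (a point): Middle of the red thumb piece on top of the bolt housing: upright, 14 (case x) x 12 (case y) mm, from 45 to 76 mm above the bench; this point is 63 mm above the bench, at case x = -94 mm, 29 mm ahead of the lid's front edge, and case y = -45 mm less the catch's travel.
- vial_mid (a point): Centre of a standing vial with blue cap, 23 mm across, 51 mm tall. Leave it alone.
- flux_mid (a point): Centre of a standing brown bottle with black cap, 45 mm across, 84 mm tall. Leave it alone.
- knob_mid (a point): Centre of a brown star knob lying on the bench, 47 mm across, 21 mm tall. Leave it alone.

How it is judged:
By the outcome, as a careful person would: the job done as asked, in the order asked, and still so for the second after the job is handed in, while the arm keeps its last pose, push and grip.
It also fails if it takes over 48 s, if anything falls off the work surface, if the arm or the gripper's body presses on something with over 40 N, if the wrist force passes 120 N, or if a joint passes its speed limit or range.

ROBOT

A 7-joint arm with a two-finger parallel gripper is mounted at the origin on a cart in front of the work surface, level with it; the furniture and walls round the work are solid. World frame = base frame: x ahead of the robot, y to its left, z up, the work surface at z = 0. Lengths are in m, angles in rad, forces in N, time in s.
With the tool pointing down it reaches from about 0.425 to 0.825 m from the base axis. Payload 3.6 kg.
Tool frame: the origin (TCP) lies at the very end of the fingers, on their centre line; the grasp point (between the pads) lies 19 mm behind it; z points along the fingers, y is the line along which they close (so a half turn about z gives the same grasp; the last joint's range is limited). The gripper opens to 93 mm and grips with 3 to 60 N. Pads are 15 mm wide; open, the fingers measure 128 mm over their backs; the gripper's body (75 mm by 188 mm) begins 65 mm behind the grasp point.
Start: joints at [-1.151, 0.615, -0.013, 1.423, 0.008, 1.103, -0.04], TCP at [0.281, 0.586, 0.219] pointing down, gripper open.
Joint ranges: [-3.12, 3.12], [-0.3, 2.06], [-1.34, 1.32], [0.26, 2.42], [-1.36, 4.5], [0.01, 1.98], [-2.84, 2.84]. Speed limits (rad/s): [2.79, 2.79, 3.14, 3.14, 3.14, 3.14, 3.14].

INTERFACE

Orientations are given as a unit quaternion [x, y, z, w].
In Python, from workcell import bot gives the robot as it stands. The module is installed in compiled form; this text tells all that it offers.
- The arm moves only by the tool arm_command, never from a script. Its argument "plan" is a list of rows, each a list of 3 entries, a list of its own where there are three numbers: the opening, from 0 (shut) to 1 (fully open), then the shift along the tool's x, y, z scaled (see below), then the turn, a rotation vector about the tool's x, y, z scaled (see below). A call has 1 to 20 rows; each row is the pose to reach, as a shift and turn from the pose commanded when the call began, along the tool's axes at that moment; what a row does not reach only later rows make up. The controller multiplies each number of a shift by 0.25 m and each number of a turn by 90 degrees. A row lasts 1/8 s, in which the tool goes at most 62.5 mm and 10.7 degrees, less where a joint would pass 70% of its speed; a pose out of reach is approached as far as the arm can. A call with a number of a shift or a turn outside -1 to 1 is refused whole. A call with a gripper value outside its range is refused whole. The fingers move at their own pace and stop on an object; "grip_force" is the grip in N (left out, the last holds). Time passes only in rows, so rows that repeat a pose let the fingers close. It gives the time, the measured TCP pose, the force, the opening and the grip force at its end, in the units of the state.
- bot.read_state(): the state, without advancing time (a new reading comes with each control period).
- bot.grab_frame(name): name is "side" or "top" or "wrist"; returns (picture, depth): 480x640x3 uint8, red, green, blue; 480x640 float32, m along the optical axis (not along the pixel's ray), 0 where there is no reading.
- bot.camera_params(name): a dict with "fx", "fy", "cx", "cy" (pixels), "dist" ([k1, k2, p1, p2, k3] as OpenCV has them; the pictures are not rectified), "R" (3x3) and "t" (3): a world point X has camera coordinates R X + t; the wrist camera has in their place "hand_eye" (4x4, takes a point from camera to tool coordinates, whose origin is the TCP and whose axes are the flange's). Camera axes: x right, y down, z forward; pixel columns grow to the right and rows downward; lengths in m; the calibration is good to about 2 mm. A picture is of the moment at which its call begins: read the wrist's pose just before it. camera_params takes no time and is no camera call.
- bot.hand_in(): hands the job in; it is judged then, once.
The state is a dict: "time_s": time; "joint_positions": joint angles; "joint_vel": joint speeds; "joint_torque": joint torques, N m; "ee_pos": TCP position; "eef_rot": TCP orientation; "ft_force": force on the tool from outside, world axes, zero at the start; "torque": the same for the moment, N m; "finger_gap": finger opening in m; "gripper_force": force on a finger pad.
Only numpy, scipy, OpenCV 4.12 (cv2) and the standard library are available. Lean on these libraries where they do the work, as an engineer would, in place of code of your own. Each camera call takes 0.05 s, during which the arm holds its last target. There are 200 camera calls.

## Working session

There is one attempt and no reset: what is moved stays moved. The work goes in short steps, Python scripts to look and compute and a tool call to move; the robot and the scene stay as the last step left them, time stands still between calls to the robot, and variables do not carry over. Pictures are saved under pics/ and viewed, at most 10 in all, crops included, and the job is handed in when it is done.

Besides the shell and the picture viewer there is one more tool, called after ">>>" as name([rows], argument=value, ...), one row to a line, values as JSON. arm_command: Moves the arm, as the interface text tells. Shifts and turns lie within -1 to 1; 1 stands for 0.25 m of shift or 90 degrees of turn. Its arguments: {"type":"object","properties":{"plan":{"type":"array","items":{"type":"array"}},"grip_force":{"type":"number"}},"required":["plan"]}

```bash
mkdir -p pics; python3 - <<'E'
from workcell import bot
import cv2,numpy as np
s=bot.read_state();print({k:np.round(v,3).tolist() for k,v in s.items()})
a=[]
for n in("top","side"):
    p,d=bot.grab_frame(n);c=bot.camera_params(n);np.savez(n+".npz",p=p,d=d,**c)
    a.append(p);print(n,c)
cv2.imwrite("pics/top.png",a[0][:,:,::-1]);cv2.imwrite("pics/side.png",a[1][:,:,::-1])
print(bot.camera_params("wrist"))
E
```

```text
{'time_s': 0.0, 'joint_positions': [-1.15, 0.616, -0.013, 1.425, 0.008, 1.103, -0.04], 'joint_vel': [-0.0, -0.0, 0.0, 0.0, -0.001, -0.001, 0.001], 'joint_torque': [-0.0, -45.893, 0.209, -16.575, -0.061, 0.02, 0.0], 'ee_pos': [0.281, 0.585, 0.217], 'eef_rot': [0.222, 0.975, -0.001, -0.0], 'ft_force': [0.553, 0.257, 0.208], 'torque': [0.04, -0.01, -0.029], 'gripper_force': 0.0, 'finger_gap': 0.093}
top {'fx': 462.53212292643616, 'fy': 462.53212292643616, 'cx': 320.07445055000585, 'cy': 240.18212212916302, 'dist': array([-0.039792,  0.      ,  0.      ,  0.      ,  0.      ]), 'R': array([[-0.07950644, -0.99683185,  0.00223557],
       [-0.96851046,  0.07671635, -0.23685882],
       [ 0.23593691, -0.02099697, -0.97154151]]), 't': array([0.00926036, 0.56093094, 0.80148821])}
side {'fx': 482.9464487111151, 'fy': 482.9464487111151, 'cx': 321.14029309126477, 'cy': 239.1303623870451, 'dist': array([-0.09889031,  0.        ,  0.        ,  0.        ,  0.        ]), 'R': array([[ 0.82454457, -0.56568495,  0.01125987],
       [-0.20481049, -0.31696561, -0.9260591 ],
       [ 0.52742669,  0.76127087, -0.37721049]]), 't': array([-0.4649251 ,  0.17905884,  0.6147603 ])}
{'fx': 375.09194906756267, 'fy': 375.09194906756267, 'cx': 310.3807861448573, 'cy': 242.42901724036795, 'dist': array([-0.0672664,  0.       ,  0.       ,  0.       ,  0.       ]), 'hand_eye': array([[-2.55096356e-04, -9.70914867e-01, -2.39424846e-01,
         6.53200571e-02],
       [ 9.99999612e-01, -4.57935728e-05, -8.79752459e-04,
        -2.03841874e-04],
       [ 8.43200622e-04, -2.39424977e-01,  9.70914502e-01,
        -1.66176519e-01],
       [ 0.00000000e+00,  0.00000000e+00,  0.00000000e+00,
         1.00000000e+00]])}
```

View pics/top.png

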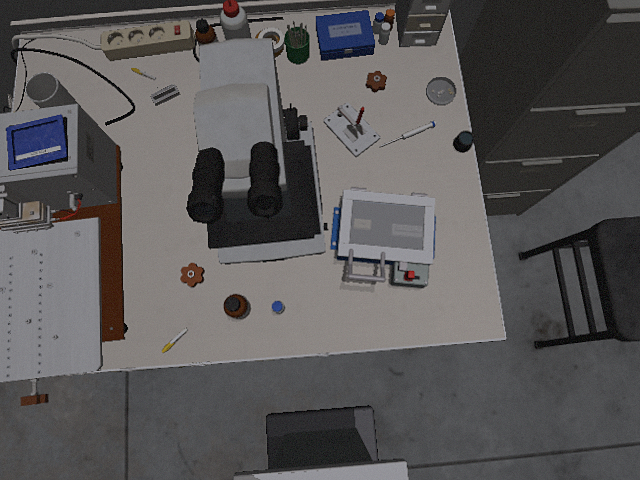

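View pics/side.png

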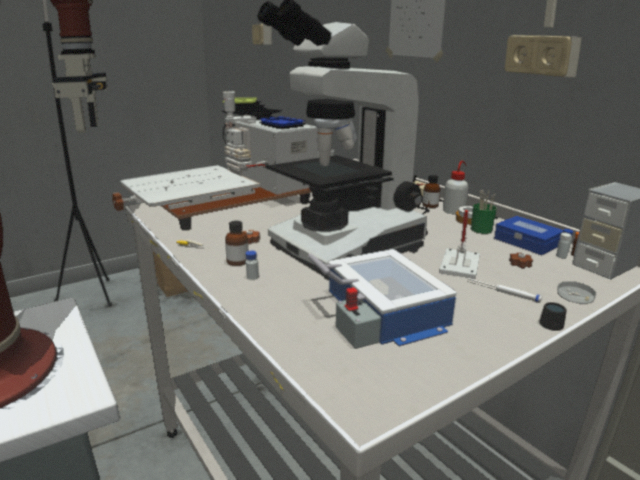

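The top view shows the case lid with corners near (344,192), (436,195), (433,263) and (340,260). The bar is near (347–384,280) and the red thumb piece at (410,274). The vial is at (278,307), the bottle at (236,306) and the knob at (192,274). The side view shows the same layout, with the microscope to the left of the case.

```bash
cat >h.py <<'E'
import cv2,numpy as np
from scipy.spatial.transform import Rotation as Ro
def cam(bot,n,s=None):
    c=dict(bot.camera_params(n))
    if n=="wrist":
        T=np.eye(4);T[:3,:3]=Ro.from_quat(s["eef_rot"]).as_matrix();T[:3,3]=s["ee_pos"]
        M=np.linalg.inv(T@c["hand_eye"]);c["R"]=M[:3,:3];c["t"]=M[:3,3]
    return c
def K(c): return np.array([[c["fx"],0,c["cx"]],[0,c["fy"],c["cy"]],[0,0,1.]])
def onplane(c,uv,z):
    n=cv2.undistortPoints(np.float64([[uv]]),K(c),c["dist"])[0,0]
    d=c["R"].T@[*n,1];o=-c["R"].T@c["t"];return o+d*(z-o[2])/d[2]
def proj(c,X): return cv2.projectPoints(np.float64(X).reshape(-1,1,3),cv2.Rodrigues(c["R"])[0],c["t"],K(c),c["dist"])[0][:,0]
E
python3 - <<'E'
from h import *
from workcell import bot
c=cam(bot,"top");f=np.load("top.npz");p=f["p"]
P=[onplane(c,u,.059) for u in[(344,192),(436,195),(433,263),(340,260)]]
print(np.round(P,3))
ctr=np.mean(P,0);y=(P[0]-P[1]+P[3]-P[2]);print("ctr",ctr,"yaw",np.arctan2(-y[0],y[1]))
hsv=cv2.cvtColor(p,cv2.COLOR_RGB2HSV)
m=((hsv[...,0]<6)|(hsv[...,0]>174))&(hsv[...,1]>170)&(hsv[...,2]>90);m[:255]=0;m[295:]=0;m[:,:390]=0;m[:,430:]=0
v,u=np.nonzero(m);print("thumb",len(u),u.mean(),v.mean(),onplane(c,(u.mean(),v.mean()),.07))
for n,u,z in[("barL",(350,279),.085),("barR",(383,279),.085),("vial",(278,307),.051),("flux",(236,306),.084),("knob",(192,274),.015)]:print(n,onplane(c,u,z).round(3))
cv2.imwrite("pics/crop.png",cv2.resize(p[180:320,180:450,::-1],None,fx=2.9,fy=2.9,interpolation=cv2.INTER_CUBIC))
d=f["d"]; # heights of microscope
vv,uu=np.mgrid[0:330:6,180:340:6];
n=cv2.undistortPoints(np.float64(np.c_[uu.ravel(),vv.ravel()])[:,None],K(c),c["dist"])[:,0]
X=(np.c_[n,np.ones(len(n))]*d[vv.ravel(),uu.ravel()][:,None]-c["t"])@c["R"]
for x0 in np.arange(.3,1,.05):
    q=X[(X[:,0]>=x0)&(X[:,0]<x0+.05)&(X[:,2]>.1)]
    if len(q):print(round(x0,2),q[:,1].min().round(2),q[:,1].max().round(2),q[:,2].max().round(2))
E
```

```text
[[ 0.655 -0.09   0.059]
 [ 0.634 -0.268  0.059]
 [ 0.501 -0.244  0.059]
 [ 0.521 -0.07   0.059]]
ctr [ 0.57774863 -0.16768651  0.059     ] yaw -0.11219435202579424
thumb 38 410.63157894736844 274.05263157894734 [ 0.48200391 -0.19649731  0.07      ]
barL [ 0.48  -0.083  0.085]
barR [ 0.475 -0.142  0.085]
vial [0.443 0.052 0.051]
flux [0.447 0.124 0.084]
knob [0.524 0.22  0.015]
0.35 -0.02 -0.02 0.91
0.45 0.02 0.1 0.46
0.5 -0.03 0.15 0.47
0.55 -0.03 0.15 0.45
0.6 -0.03 0.11 0.45
0.65 -0.03 0.1 0.44
0.7 -0.01 0.11 0.37
0.75 -0.03 0.11 0.36
```

View pics/crop.png

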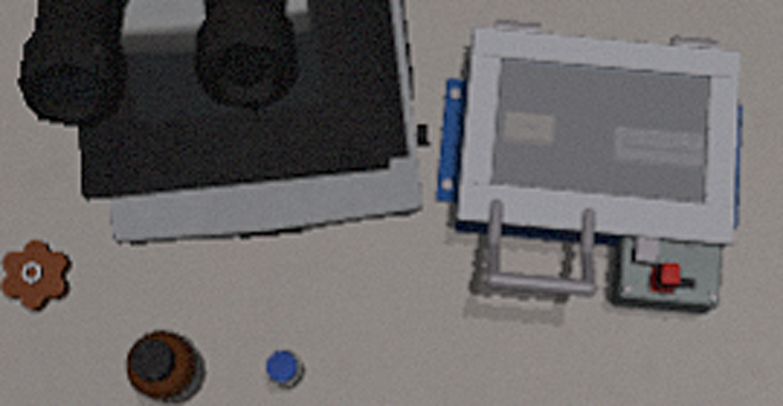

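The crop confirms the layout: the case is yawed about -0.11 rad, and the microscope base and eyepieces lie to its left. I'll rise above the microscope's height before swinging over.

```bash
cat >>h.py <<'E'
def go(s,p,yaw=None,tilt=0):
    """scaled shift, turn to world p with tool down, tool y at azimuth yaw"""
    R=Ro.from_quat(s["eef_rot"]).as_matrix()
    sh=R.T@(np.array(p)-s["ee_pos"])/.25
    y=np.array([np.cos(yaw),np.sin(yaw),0]);z=np.array([0,0,-1.]);x=np.cross(y,z)
    return sh.round(3).tolist(),(Ro.from_matrix(R.T@np.c_[x,y,z]).as_rotvec()/(np.pi/2)).round(3).tolist()
E
python3 - <<'E'
from h import *
from workcell import bot
s=bot.read_state()
print(go(s,(.30,.36,.467),.55)); print(s["ee_pos"])
E
```

```text
([-0.46, -0.782, -0.996], [-0.001, 0.0, 0.365])
[0.28052101 0.58556716 0.21760259]
```

>>> arm_command([
  [1,[0,0,-0.25],[0,0,0]],
  [1,[0,0,-0.5],[0,0,0.05]],
  [1,[-0.06,-0.1,-0.7],[0,0,0.1]],
  [1,[-0.14,-0.25,-0.88],[0,0,0.18]],
  [1,[-0.25,-0.42,-1],[0,0,0.25]],
  [1,[-0.36,-0.6,-1],[0,0,0.32]],
  [1,[-0.46,-0.78,-1],[0,0,0.365]],
  [1,[-0.46,-0.78,-1],[0,0,0.365]],
])

```text
time_s: 1.1
ee_pos: [0.3014, 0.3566, 0.4697]
eef_rot: [0.491, 0.871, 0.0, 0.0]
ft_force: [1.0, 0.6, 0.4]
finger_gap: 0.0931
gripper_force: 0.0
```

```bash
python3 - <<'E'
from h import *
from workcell import bot
s=bot.read_state()
print(s["ee_pos"],s["joint_positions"])
print(go(s,(.37,.12,.52),.2)); print(go(s,(.38,.12,.52),0)); 
E
```

```text
[0.30141601 0.3565613  0.46971724] [-1.04494359  0.17105768  0.16270618  1.42811209 -0.02677117  1.54365839
 -0.33989599]
([-0.952, -0.255, -0.201], [0.001, 0.0, 0.219])
([-0.972, -0.221, -0.201], [0.001, 0.0, 0.346])
```

>>> arm_command([
  [1,[-0.12,-0.03,-0.1],[0,0,0.03]],
  [1,[-0.3,-0.08,-0.2],[0,0,0.07]],
  [1,[-0.5,-0.13,-0.2],[0,0,0.12]],
  [1,[-0.7,-0.18,-0.2],[0,0,0.17]],
  [1,[-0.85,-0.22,-0.2],[0,0,0.2]],
  [1,[-0.95,-0.255,-0.2],[0,0,0.22]],
])

```text
time_s: 1.85
ee_pos: [0.3707, 0.1242, 0.5184]
eef_rot: [0.631, 0.775, -0.0, -0.0]
ft_force: [0.8, 0.7, -0.1]
finger_gap: 0.0932
gripper_force: 0.0
```

```bash
python3 - <<'E'
from h import *
from workcell import bot
s=bot.read_state()
print(s["ee_pos"],s["joint_positions"])
print(go(s,(.42,-.11,.45),-.11)); 
E
```

```text
[0.37072052 0.12418003 0.51842486] [-0.75457296  0.03000559  0.39516957  1.45879712 -0.01156392  1.65556051
 -0.15662148]
([-0.957, 0.003, 0.274], [-0.0, 0.0, 0.2])
```

>>> arm_command([
  [1,[-0.15,0,0],[0,0,0.04]],
  [1,[-0.35,0,0],[0,0,0.08]],
  [1,[-0.55,0,0],[0,0,0.12]],
  [1,[-0.75,0,0.1],[0,0,0.16]],
  [1,[-0.88,0,0.2],[0,0,0.2]],
  [1,[-0.957,0,0.27],[0,0,0.2]],
  [1,[-0.957,0,0.27],[0,0,0.2]],
])

```text
time_s: 2.72
ee_pos: [0.4188, -0.1092, 0.4499]
eef_rot: [0.745, 0.667, -0.001, -0.001]
ft_force: [0.3, 0.2, 1.0]
finger_gap: 0.0929
gripper_force: 0.0
```

```bash
python3 - <<'E'
from h import *
from workcell import bot
s=bot.read_state()
print(s["ee_pos"],s["joint_positions"])
print(go(s,(.478,-.115,.22),-.11)); 
E
```

```text
[ 0.41881469 -0.10918987  0.44988198] [-0.38426185  0.12982766  0.6974267   1.56144406 -0.08238029  1.48423632
  0.20619282]
([0.003, 0.241, 0.919], [-0.002, 0.0, -0.0])
```

>>> arm_command([
  [0.6,[0,0.1,0.2],[0,0,0]],
  [0.6,[0,0.2,0.4],[0,0,0]],
  [0.6,[0,0.24,0.6],[0,0,0]],
  [0.6,[0,0.24,0.8],[0,0,0]],
  [0.6,[0,0.24,0.92],[0,0,0]],
  [0.6,[0,0.24,0.92],[0,0,0]],
  [0.6,[0,0.24,0.92],[0,0,0]],
])

```text
time_s: 3.6
ee_pos: [0.4803, -0.1152, 0.2227]
eef_rot: [0.744, 0.668, 0.001, 0.001]
ft_force: [1.1, 0.4, 0.6]
finger_gap: 0.056
gripper_force: 0.0
```

```bash
python3 - <<'E'
from h import *
from workcell import bot
s=bot.read_state();p,d=bot.grab_frame("wrist")
print(s["ee_pos"],s["joint_positions"],s["finger_gap"])
np.savez("w1.npz",p=p,d=d,ee_pos=s["ee_pos"],eef_rot=s["eef_rot"])
cv2.imwrite("pics/w1.png",p[:,:,::-1])
E
```

```text
[ 0.48027876 -0.11524491  0.22267398] [-0.25063612  0.42215458  0.63417646  1.87350882 -0.3062085   0.94079781
  0.41672895] 0.056040187782796416
```

View pics/w1.png

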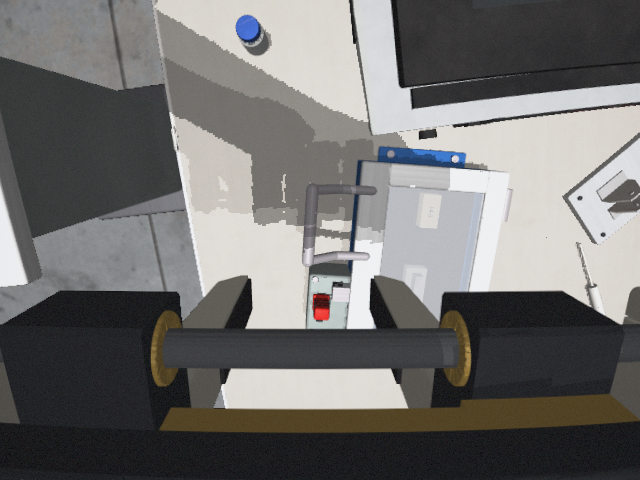

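The wrist picture shows the bar running from about (312,187) to (308,258), with its two arms at the ends. The thumb piece's red top is near (321,300), and the fingers at the bottom are clear of everything.

```bash
python3 - <<'E'
from h import *
from workcell import bot
f=np.load("w1.npz");s={k:f[k] for k in("ee_pos","eef_rot")};c=cam(bot,"wrist",s)
a=onplane(c,(312,187),.087);b=onplane(c,(308,258),.087);print(a,b,np.linalg.norm(a-b),(a+b)/2,np.arctan2(-(a-b)[0],(a-b)[1]))
hsv=cv2.cvtColor(f["p"],cv2.COLOR_RGB2HSV)
m=((hsv[...,0]<6)|(hsv[...,0]>174))&(hsv[...,1]>150)&(hsv[...,2]>60);m[:275]=0;m[330:]=0;m[:,:295]=0;m[:,350:]=0
v,u=np.nonzero(m);print(len(u),np.percentile(u,[2,98]),np.percentile(v,[2,98]),np.median(f["d"][m]))
print("thumb top far edge/mid",onplane(c,(321,v.min()),.076),onplane(c,(321,v.min()+6),.076))
print(f["d"][222,310],f["d"][300,321])
# depth-based world of bar
vv,uu=np.mgrid[195:250:5,300:320:1];dd=f["d"][vv,uu].ravel()
n=cv2.undistortPoints(np.float64(np.c_[uu.ravel(),vv.ravel()])[:,None],K(c),c["dist"])[:,0]
X=(np.c_[n,np.ones(len(n))]*dd[:,None]-c["t"])@c["R"]
q=X[(X[:,2]>.07)&(X[:,2]<.1)];print(len(q),q.mean(0),q[:,2].max());
l=cv2.fitLine(np.float32(q[:,:2]),cv2.DIST_HUBER,0,.01,.01).ravel();print(l,np.arctan(-l[0]/l[1]))
vv,uu=np.nonzero(m);n=cv2.undistortPoints(np.float64(np.c_[uu,vv])[:,None],K(c),c["dist"])[:,0]
X=(np.c_[n,np.ones(len(n))]*f["d"][m][:,None]-c["t"])@c["R"]
q=X[(X[:,2]>.072)];print("thumb top",len(q),q.mean(0),q.min(0),q.max(0))
E
```

```text
[ 0.48627878 -0.0790932   0.087     ] [ 0.47667231 -0.13755777  0.087     ] 0.05924855128424075 [ 0.48147555 -0.10832548  0.087     ] -0.1628575324826575
333 [313. 328.] [294. 319.] 0.3389439
thumb top far edge/mid [ 0.48417476 -0.17517825  0.076     ] [ 0.48360202 -0.1808885   0.076     ]
0.30443454 0.35348576
133 [ 0.48190848 -0.10527265  0.08909854] 0.09164297829815105
[ 0.1714562   0.98519176  0.48190847 -0.10527265] -0.17230757
thumb top 187 [ 0.48248169 -0.19177469  0.07962072] [ 0.47562244 -0.19979351  0.07232869] [ 0.48920776 -0.05021834  0.38885975]
```

```bash
python3 - <<'E'
from h import *
from workcell import bot
s=bot.read_state()
print(go(s,(.4815,-.108,.11),-.165)); print(go(s,(.4815,-.108,.066),-.165))
E
```

```text
([0.031, -0.0, 0.452], [0.002, -0.0, 0.037])
([0.031, -0.001, 0.628], [0.002, -0.0, 0.037])
```

>>> arm_command([
  [0.6,[0.03,0,0.15],[0,0,0.037]],
  [0.6,[0.03,0,0.3],[0,0,0.037]],
  [0.6,[0.03,0,0.42],[0,0,0.037]],
  [0.6,[0.03,0,0.5],[0,0,0.037]],
  [0.6,[0.03,0,0.56],[0,0,0.037]],
  [0.6,[0.03,0,0.6],[0,0,0.037]],
  [0.6,[0.03,0,0.625],[0,0,0.037]],
  [0.6,[0.03,0,0.625],[0,0,0.037]],
])

```text
time_s: 4.65
ee_pos: [0.4796, -0.1085, 0.065]
eef_rot: [0.764, 0.646, 0.0, 0.0]
ft_force: [0.0, -0.3, 0.4]
finger_gap: 0.0559
gripper_force: 0.0
```

```bash
python3 - <<'E'
from h import *
from workcell import bot
s=bot.read_state();p,d=bot.grab_frame("wrist")
print(s["ee_pos"],s["ft_force"],s["finger_gap"])
cv2.imwrite("pics/w2.png",p[:,:,::-1])
E
```

```text
[ 0.4795685  -0.10845767  0.06496338] [ 0.04704559 -0.28443418  0.39679132] 0.055928246335046665
```

View pics/w2.png

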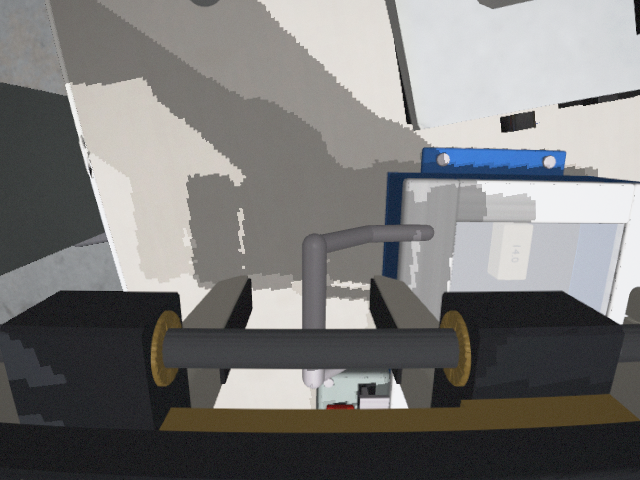

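The bar runs vertically at u≈314 from (314,240) to (314,385), centred between the fingers and square to them. I'll close on it.

>>> arm_command([
  [0.3,[0,0,0],[0,0,0]],
  [0.15,[0,0,0],[0,0,0]],
  [0,[0,0,0],[0,0,0]],
  [0,[0,0,0],[0,0,0]],
  [0,[0,0,0],[0,0,0]],
  [0,[0,0,0],[0,0,0]],
], grip_force=25)

```text
time_s: 5.45
ee_pos: [0.481, -0.1087, 0.0651]
eef_rot: [0.764, 0.646, 0.001, 0.001]
ft_force: [2.3, -0.4, -2.1]
finger_gap: 0.0094
gripper_force: 25.0
```

>>> arm_command([
  [0,[0,0,-0.008],[0,0,0]],
  [0,[0,0,-0.016],[0,0,0]],
  [0,[0,0,-0.02],[0,0,0]],
  [0,[0,0,-0.024],[0,0,0]],
  [0,[0,0,-0.024],[0,0,0]],
])

```text
time_s: 6.08
ee_pos: [0.4824, -0.109, 0.0715]
eef_rot: [0.764, 0.646, 0.001, 0.003]
ft_force: [6.1, -0.8, -4.0]
finger_gap: 0.009
gripper_force: 25.0
```

>>> arm_command([
  [0,[0,0.006,-0.012],[0,0,0]],
  [0,[0,0.01,-0.024],[0,0,0]],
  [0,[0,0.014,-0.036],[0,0,0]],
  [0,[0,0.014,-0.036],[0,0,0]],
])

```text
time_s: 6.58
ee_pos: [0.4847, -0.1094, 0.0803]
eef_rot: [0.764, 0.646, 0.001, 0.002]
ft_force: [5.2, -0.4, -3.3]
finger_gap: 0.0092
gripper_force: 25.0
```

```bash
python3 - <<'E'
from h import *
from workcell import bot
s=bot.read_state();p,d=bot.grab_frame("side")
print(s["ee_pos"],s["ft_force"],s["finger_gap"])
cv2.imwrite("pics/s2.png",cv2.resize(p[200:380,280:500,::-1],None,fx=3,fy=3))
# arc plan
print(Ro.from_quat(s["eef_rot"]).as_matrix().round(3))
E
```

```text
[ 0.48468273 -0.10940554  0.08028655] [ 5.16600511 -0.37039258 -3.27042407] 0.009203818392819295
[[ 0.166  0.986  0.003]
 [ 0.986 -0.166 -0.001]
 [-0.001  0.004 -1.   ]]
```

View pics/s2.png

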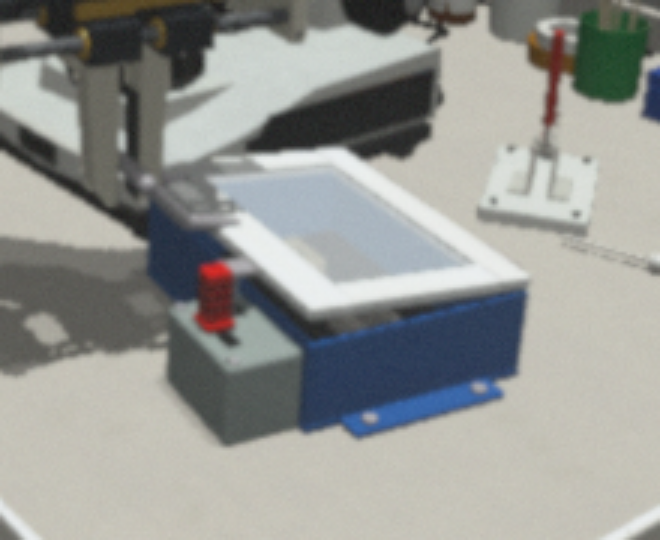

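The side view shows the lid's front edge standing clear of the case with a dark gap beneath it. The bar has risen 15 mm, well past the 3.5 mm stop, at only about 3 N, so the bolt missed. I'll leave the catch alone and lift along the arc.

>>> arm_command([
  [0,[0,0.014,-0.043],[0,0,0]],
  [0,[0,0.033,-0.09],[0,0,0]],
  [0,[0,0.055,-0.134],[0,0,0]],
  [0,[0,0.08,-0.178],[0,0,0]],
  [0,[0,0.108,-0.219],[0,0,0]],
  [0,[0,0.138,-0.258],[0,0,0]],
  [0,[0,0.138,-0.258],[0,0,0]],
])

```text
time_s: 7.5
ee_pos: [0.5172, -0.1151, 0.1444]
eef_rot: [0.764, 0.646, -0.0, 0.001]
ft_force: [3.6, -2.2, -6.8]
finger_gap: 0.009
gripper_force: 25.0
```

>>> arm_command([
  [0,[0,0.034,-0.037],[0,0,0]],
  [0,[0,0.07,-0.072],[0,0,0]],
  [0,[0,0.108,-0.104],[0,0,0]],
  [0,[0,0.148,-0.133],[0,0,0]],
  [0,[0,0.19,-0.16],[0,0,0]],
  [0,[0,0.234,-0.183],[0,0,0]],
  [0,[0,0.28,-0.203],[0,0,0]],
  [0,[0,0.318,-0.218],[0,0,0]],
  [0,[0,0.318,-0.218],[0,0,0]],
  [0,[0,0.318,-0.218],[0,0,0]],
  [0,[0,0.318,-0.218],[0,0,0]],
])

```text
time_s: 8.88
ee_pos: [0.5954, -0.1287, 0.2005]
eef_rot: [0.764, 0.645, 0.0, 0.0]
ft_force: [-3.2, 0.0, 7.3]
finger_gap: 0.0092
gripper_force: 25.0
```

```bash
python3 - <<'E'
from h import *
from workcell import bot
s=bot.read_state();p,d=bot.grab_frame("side")
print(s["ee_pos"],s["ft_force"],s["finger_gap"])
print("lid deg",[np.degrees(np.arctan2(s["ee_pos"][2]+.019-.05, .175-np.linalg.norm(s["ee_pos"][:2]-[.481,-.1087])))-11.3])
cv2.imwrite("pics/s3.png",p[:,:,::-1])
E
```

```text
[ 0.59542097 -0.12871226  0.20049452] [-3.16120695  0.01731645  7.30919926] 0.009199955332741682
lid deg [np.float64(59.554917373689776)]
```

View pics/s3.png

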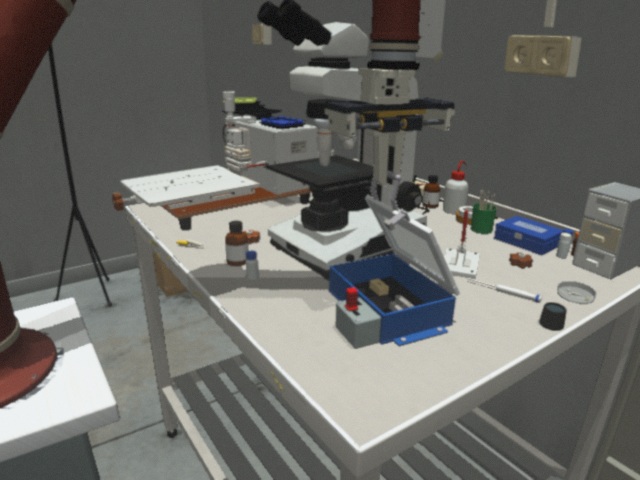

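The lid stands open at about 60° with the bar in the fingers. The vial (251,265), bottle (236,243) and knob (253,236) haven't moved. I'll hand it in while holding.

```bash
python3 -c "
from workcell import bot
s=bot.read_state();print(abs(s['joint_vel']).max());print(bot.hand_in())"
```

```text
0.0019311876325081787
the job is handed in; nothing more can be done
None
```

I tugged the lid first and the catch had missed, so I left the thumb piece alone, lifted the lid by its bar to about 60° and handed the job in while holding it still; the vial, bottle and knob weren't moved.

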